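# Pull the vacuum pump's dust filter for inspection

### The job

Pull the vacuum pump's dust filter for inspection. First put the loose steel lid on the open station of the filtration manifold (set it on, do not drop it), so that no dust falls on the membrane; then swing up the flap on top of the pump, draw the filter plate out by its tab and hold it upright in front of the middle of the lit panel, square to it and about 8 cm off. Leave everything else standing where it is, and finish still holding the plate there, steady and touching nothing else.

Things in the scene. Friction and masses are not known exactly. Their poses are not given: they have to be found in the camera images.
- lid_knob (a point): Loose stainless lid: a round cap 62 mm across the outside, 13 mm high with a skirt 10 mm deep (inner diameter 57 mm), and on top a central upright round knob 18 mm across and 22 mm high, about 0.12 kg. This point is the centre of the knob, 24 mm above the lid's lower rim (so 24 mm above the bench, on which it lies skirt down); z along the knob, up. Dish and stopper lie in a row with it, in any order.
- station (a point): The open station of the steel manifold: an upright steel cup 51 mm across whose rim is 144 mm above the bench, with a white membrane filter in its top; it is one end (the left, +y end) of a row of three, the other two carry upright glass funnels up to 285 mm above the bench, 140 mm and 280 mm away along this frame's -y. This point is the centre of the rim, z up. With the lid properly on, the knob's centre is 14 mm above this point. The manifold is fixed.
- flap (a joint): Opening of the flap on top of the vacuum pump, rad: 0 shut, 1.57 upright, 1.75 fully open at its stop. The pump is a fixed grey box, 200 mm front to back, 330 mm wide and 125 mm high; the flap (130 x 144 mm, 5 mm thick, 0.12 kg) lies on the right-hand part of its top. The hinge is stiff and stays where it is left (it takes about 2 N at the handle to lift).
- flap_hinge (a point): Middle of the flap's hinge line, 125 mm above the bench; this frame belongs to the flap: x along the hinge line, -y from the hinge towards the flap's free edge (144 mm away, the right-hand edge when shut), z the flap's outward normal, up when shut. Opening lifts the free edge and swings it over towards +y, where the pump head with its two gauges stands (from 62 mm behind the hinge, up to 240 mm above the bench).
- flap_handle (a point): Middle of the bow handle on the flap: a round bar 10 mm thick, 62 mm clear between its posts, parallel to the hinge (along x), its axis 30 mm above the flap's top face (35 mm above the hinge line when shut) and 128 mm from the hinge; it can turn between two fingers. Same axes as flap_hinge.
- filter_tab (a point): Centre of the pull tab of the filter plate, the grip: 10 mm thick (along x), 36 mm wide (along y), 26 mm high, standing on the middle of the plate's top edge. It stands upright in the middle of a recess under the flap, 120 mm (along x) by 124 mm (along y), 37 mm deep, with its top 9 mm below the flap. z is up along the plate; about 0.07 kg.
- filter_mid (a point): Centre of the filter plate's frame: grey plastic frame with mesh, 14 mm thick (x, its face normal), 110 mm wide (y), 75 mm high (z up), 50.5 mm below the tab's centre. It stands in a slot below the recess, with 2 mm of play all round.
- slot (a point): Middle of the slot's mouth in the floor of the recess, fixed on the pump, 88 mm above the bench; x points to the pump's back, y along the slot towards the pump head, z up. The plate is wholly out of the pump once its frame's centre is 80 mm above this point.
- panel_face (a point): Centre of the lit face of the upright light panel at the right: a white panel 200 mm wide and 160 mm high on a foot, its top edge 195 mm above the bench, this point 115 mm above the bench. The lit face looks along this frame's -x (level); y runs along the face, z up. Fixed.
- dish: Bystander: a closed glass culture dish, 60 mm across and 15 mm high, lying near the lid. Origin at the middle of its underside.
- stopper: Bystander: a dark rubber stopper, 38 mm across the top and 30 mm high, standing near the lid. Origin at the middle of its underside.
- forceps: Bystander: steel forceps lying on the bench, 130 mm long, 8 mm high. Origin at the middle of its underside.
- beaker: Bystander: a small open glass beaker, 50 mm across and 68 mm high. Origin at the middle of its underside.
- clamp: Bystander: a spare brass-coloured spring clamp lying on the bench, 100 x 28 x 30 mm. Origin at the middle of its underside.
Mind the look-alikes: they are no part of the job. What is shaped like the part that bears lid_knob but purple or red is not meant.

How it is judged:
By the outcome, as a careful person would: the job done as asked, in the order asked, and still so for the second after the job is handed in, while the arm keeps its last pose, push and grip.
It also fails if it takes over 70 s, if anything falls off the work surface, if the arm or the gripper's body presses on something with over 40 N, if the wrist force passes 120 N, or if a joint passes its speed limit or range.

### The arm

A 6-joint arm with a two-finger parallel gripper is mounted at the origin on the work surface. World frame = base frame: x ahead of the robot, y to its left, z up, the work surface at z = 0. Lengths are in m, angles in rad, forces in N, time in s.
With the tool pointing down it reaches from about 0.35 to 0.775 m from the base axis. Payload 5.5 kg.
Tool frame: the origin (TCP) lies on the centre line of the jaws, within the pads' length; the fingertips stand 11 mm ahead of it and the grasp point (between the pads) lies 8 mm behind it (env.tip_reach is the distance from the TCP to the fingertips, in m); z points along the fingers, x is the direction in which the jaws open and shut, and the axes are right-handed (so a half turn about z gives the same grasp; the last joint's range is limited). The gripper opens to 85 mm and grips with 20 to 120 N. Pads are 22 mm wide; open, the fingers measure 114 mm over their backs; the gripper's body (76 mm by 85 mm) begins 54 mm behind the grasp point. The pads swing forward as they close: fully open they stand 13 mm farther back than shut.
Start: joints at [1.15, 0.313, 0.046, 1.304, 0, 1.431], TCP at [0.159, 0.553, 0.242] pointing down, gripper open.
Joint ranges: [-2.76, 2.76], [-0.86, 1.69], [-1.03, 1.26], [-2.2, 2.34], [-1.47, 1.5], [-3.14, 3.14]. Speed limits (rad/s): [2.57, 2.57, 3.14, 3.14, 3.14, 3.14].

### API

Orientations are given as a unit quaternion [w, x, y, z].
In Python, from workcell import env gives the robot as it stands.
- The arm moves only by the tool carry_out, never from a script. Its argument "moves" is one flat list of numbers, 7 for each row, row after row: the gripper command: -1 is shut, 1 is fully open, values between are in proportion, then the shift along the tool's x, y, z in m, then the turn, a rotation vector about the tool's x, y, z in degrees. A call has exactly 5 rows; each row shifts and turns the pose as measured when the row begins, along the tool's axes as they then stand; what a row does not reach is not made up. A row lasts 1/8 s, in which the tool goes at most 62.5 mm and 10.7 degrees, less where a joint would pass 70% of its speed; a pose out of reach is approached as far as the arm can. A call is refused whole if a number of a shift passes 0.0625 or a number of a turn 10.7, either way. A call with a gripper value outside its range is refused whole. The fingers move at their own pace and stop on an object; "squeeze" is the grip in N (left out, the last holds). Time passes only in rows, so rows that do not move let the fingers close, or fill a call up. It gives the time, the measured TCP pose, the force and the opening at its end, in the units of the state.
- env.get_state(): the state, without advancing time (a new reading comes with each control period).
- env.read_camera(name): name is "scene" or "top"; returns the picture (400x640x3 uint8, red, green, blue); there is no depth.
- env.calibration(name): a dict with "camera_matrix" (3x3 intrinsics, pixels), "rvec" (rotation vector, rad) and "tvec" (3), from world to camera coordinates, as OpenCV has them. Camera axes: x right, y down, z forward; pixel columns grow to the right and rows downward; lengths in m; the calibration is good to about 2 mm. A picture is of the moment at which its call begins. calibration takes no time and is no camera call.
- env.hand_in(): hands the job in, once; it reports no verdict.
The state is a dict: "clock": time; "joint_pos": joint angles; "qvel": joint speeds; "tau": joint torques, N m; "tcp_pos": TCP position; "orientation": TCP orientation; "wrist_force": force on the tool from outside, world axes, zero at the start; "ft_torque": the same for the moment, N m; "finger_gap": finger opening in m.
Only numpy, scipy, OpenCV 4.12 (cv2) and the standard library are available. Lean on these libraries where they do the work, as an engineer would, in place of code of your own. Each camera call takes 0.05 s, during which the arm holds its last target. There are 200 camera calls.

## Working session

There is one attempt and no reset: what is moved stays moved. The work goes in short steps, Python scripts to look and compute and a tool call to move; the robot and the scene stay as the last step left them, time stands still between calls to the robot, and variables do not carry over. Pictures are saved under pics/ and viewed, about 8 in all and at most 12, crops included, and the job is handed in when it is done.

Besides the shell and the picture viewer there is one more tool, called after "Call:" as a command line: name --argument value ..., lists and objects as JSON in quotes. carry_out: Moves the arm, as the interface text tells. Its arguments: {"type":"object","properties":{"moves":{"type":"array"},"squeeze":{"type":"number"}},"required":["moves"]}

```bash
ls; mkdir -p pics
cat > h.py <<'E'
import cv2, numpy as np
from workcell import env
def snap(n,f):
    im=env.read_camera(n); cv2.imwrite('pics/'+f,im[:,:,::-1]); return im
def cal(n):
    c=env.calibration(n); K=np.array(c['camera_matrix'],float); R=cv2.Rodrigues(np.array(c['rvec'],float))[0]; return K,R,np.array(c['tvec'],float).ravel()
def ray(n,u,v):
    K,R,t=cal(n); d=R.T@np.linalg.solve(K,[u,v,1.]); return -R.T@t,d
def onz(n,u,v,z):
    o,d=ray(n,u,v); return o+d*(z-o[2])/d[2]
def tri(u1,v1,u2,v2,a='scene',b='top'):
    o1,d1=ray(a,u1,v1); o2,d2=ray(b,u2,v2)
    s=np.linalg.lstsq(np.c_[d1,-d2],o2-o1,rcond=None)[0]
    p,q=o1+s[0]*d1,o2+s[1]*d2; return (p+q)/2,np.linalg.norm(p-q)
def proj(n,P):
    K,R,t=cal(n); q=K@(R@np.array(P,float)+t); return q[:2]/q[2]
E
python3 - <<'E'
from h import *
for n in('scene','top'):
    snap(n,n+'0.png'); K,R,t=cal(n); print(n,K[0,0],-R.T@t,R[2])
print(env.get_state())
E
```

```text
pics
scene 516.8535855691366 [ 1.42296304 -0.29005422  0.84924991] [-0.75957656  0.18077563 -0.62479086]
top 465.3959934770366 [ 0.38696128 -0.07203062  1.12193136] [ 1.23679892e-01  8.21822097e-04 -9.92321827e-01]
{'clock': 0.1, 'joint_pos': array([ 1.15041384e+00,  3.13901182e-01,  4.50806851e-02,  1.30356796e+00,
       -1.13969401e-05,  1.43117741e+00]), 'qvel': array([-0.00154948, -0.00202833,  0.00318532, -0.00155604, -0.00100836,
       -0.00075738]), 'tau': array([ 3.51351351e-03, -4.81725526e+01,  2.99243474e+01,  1.27801191e-02,
       -5.16224418e-05,  1.78416207e-05]), 'tcp_pos': array([0.1591721 , 0.55208239, 0.24150686]), 'orientation': array([ 3.90404941e-04,  7.99089662e-01,  6.01211342e-01, -6.93783390e-04]), 'wrist_force': array([-1.0136852 , -0.34567848, -0.53362936]), 'ft_torque': array([-0.04128519,  0.00408533, -0.01066559]), 'finger_gap': 0.08535142843493985}
```

View pics/scene0.png

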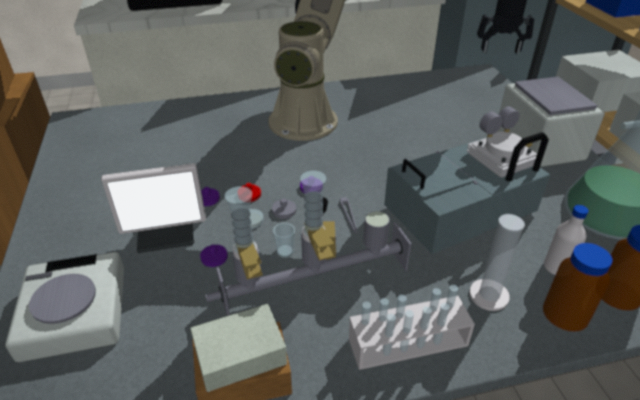

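View pics/top0.png

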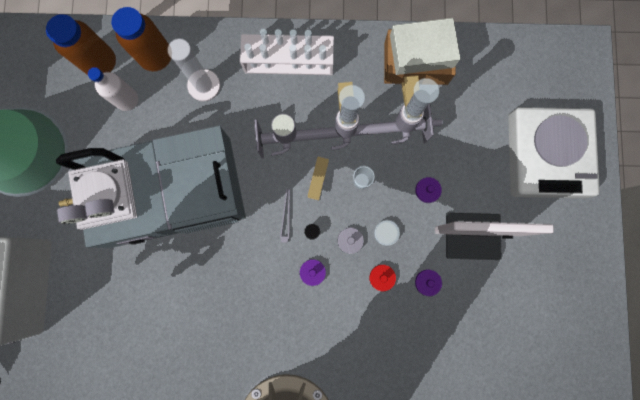

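The top view shows these candidates for the lid: grey (350,240), purple (312,271), red (382,277), purple (428,283) and purple (428,189). The glass dish is at (386,232) and the stopper at (312,231). By the description, the grey one is the lid. The open station is at (283,127), the flap handle at (220,180) and the panel at about (495,229). Next I check close crops.

Run:
```python
from h import *
t=cv2.imread('pics/top0.png'); s=cv2.imread('pics/scene0.png')
def c(im,u,v,w,h,k): return cv2.resize(im[v:v+h,u:u+w],(w*k,h*k),interpolation=cv2.INTER_CUBIC)
a=np.hstack([c(t,300,210,100,75,4),c(t,140,110,100,75,4)[:, :400]])
b=np.hstack([c(s,225,160,100,75,4),c(s,385,150,100,75,4)])
cv2.imwrite('pics/c1.png',np.vstack([a,b]))
```

```text
(no output)
```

View pics/c1.png

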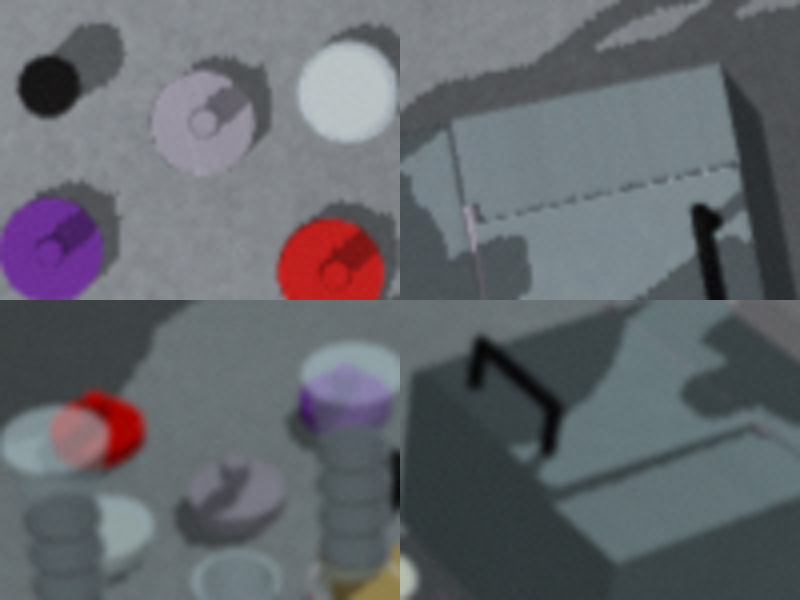

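The crop confirms it: the grey steel lid has its knob top at about top (351,240), and the scene view agrees. The purple and red ones, the dish and the stopper are clearly different.

Run:
```python
from h import *
np.set_printoptions(precision=4,suppress=True)
t=cv2.imread('pics/top0.png'); s=cv2.imread('pics/scene0.png')
print('knob top z.035',onz('top',351.2,240.3,.035), 'scene',onz('scene',283.5,201.5,.035))
# station membrane
def blob(im,u,v,r,f):
    m=np.zeros(im.shape[:2],np.uint8); m[v-r:v+r,u-r:u+r]=f(im[v-r:v+r,u-r:u+r].astype(int)); 
    n,l,st,ce=cv2.connectedComponentsWithStats(m); i=1+np.argmax(st[1:,4]); return st[i],ce[i]
f=lambda p:(p.min(2)>165)
print(blob(t,283,127,18,f),blob(s,377,218,16,lambda p:(p.min(2)>150)))
st,ce=blob(t,283,127,18,f); print('station',onz('top',*ce,.144)); 
st2,ce2=blob(s,377,218,16,lambda p:(p.min(2)>150)); print(onz('scene',*ce2,.144), tri(*ce2,*ce))
# lid disc centre
g=blob(t,350,240,16,lambda p:(p.min(2)>135)&(p[:,:,1]<p[:,:,0]-5)); print('lid disc',g,onz('top',*g[1],.013))
# handle black
m=blob(t,220,180,25,lambda p:p.max(2)<35);print('handle',m)
hm=(t.max(2)<45);hm[:, :205]=0;hm[:,232:]=0;hm[:155]=0;hm[205:]=0
ys,xs=np.nonzero(hm);print('rows',ys.min(),ys.max(),[(y,round(xs[ys==y].mean(),1),(ys==y).sum()) for y in range(ys.min(),ys.max()+1,3)])
# panel lit face
m=(s.min(2)>225).astype(np.uint8);m[:, :90]=0;m[:,220:]=0
c=max(cv2.findContours(m,0,2)[0],key=cv2.contourArea);q=cv2.approxPolyDP(c,4,True)[:,0];print('panel',q)
pt=cv2.resize(t[120:260,130:250],None,fx=5,fy=5,interpolation=2)
pp=cv2.resize(t[195:265,430:560],None,fx=5,fy=5,interpolation=2)
pt=pt[:600]; cv2.imwrite('pics/c2.png',pt)
sc=cv2.resize(s[155:255,95:215],None,fx=4,fy=4,interpolation=2)
W=np.zeros((400+0,650,3),np.uint8)
cv2.imwrite('pics/c3.png',np.vstack([pp[:250],cv2.copyMakeBorder(sc[:350],0,0,0,170,0)]))
for P in [(0,0,0),(0.4,0,.125),(.4,0,0)]: print(P,proj('top',P),proj('scene',P))
```

```text
knob top z.035 [ 0.4206 -0.1406  0.035 ] scene [ 0.4303 -0.1404  0.035 ]
(array([272, 115,  22,  16, 282], dtype=int32), array([282.766 , 122.5816])) (array([366, 215,  22,  11, 186], dtype=int32), array([377.2581, 220.0323]))
station [0.6672 0.0178 0.144 ]
[0.6689 0.0168 0.144 ] (array([0.6675, 0.0177, 0.1426]), np.float64(0.0004750045615531289))
lid disc (array([337, 228,  26,  26, 405], dtype=int32), array([348.6914, 241.4148])) [ 0.4186 -0.1361  0.013 ]
handle (array([214, 162,  13,  38, 161], dtype=int32), array([218.4037, 180.3789]))
rows 161 199 [(161, np.float64(214.5), np.int64(2)), (164, np.float64(216.0), np.int64(7)), (167, np.float64(216.0), np.int64(5)), (170, np.float64(216.5), np.int64(4)), (173, np.float64(216.5), np.int64(4)), (176, np.float64(217.0), np.int64(5)), (179, np.float64(217.5), np.int64(4)), (182, np.float64(218.5), np.int64(4)), (185, np.float64(219.0), np.int64(5)), (188, np.float64(219.5), np.int64(4)), (191, np.float64(220.0), np.int64(5)), (194, np.float64(221.0), np.int64(5)), (197, np.float64(223.0), np.int64(7))]
panel [[191 174]
 [110 183]
 [123 228]
 [198 218]]
(0, 0, 0) [286.1602 423.8036] [302.2452 121.4092]
(0.4, 0, 0.125) [287.7325 247.299 ] [335.3471 157.3949]
(0.4, 0, 0) [291.4796 248.0697] [334.4497 196.763 ]
```

View pics/c2.png

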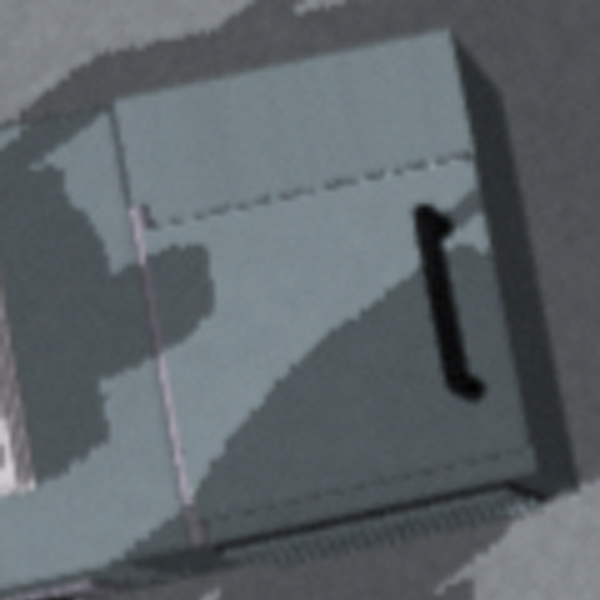

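View pics/c3.png

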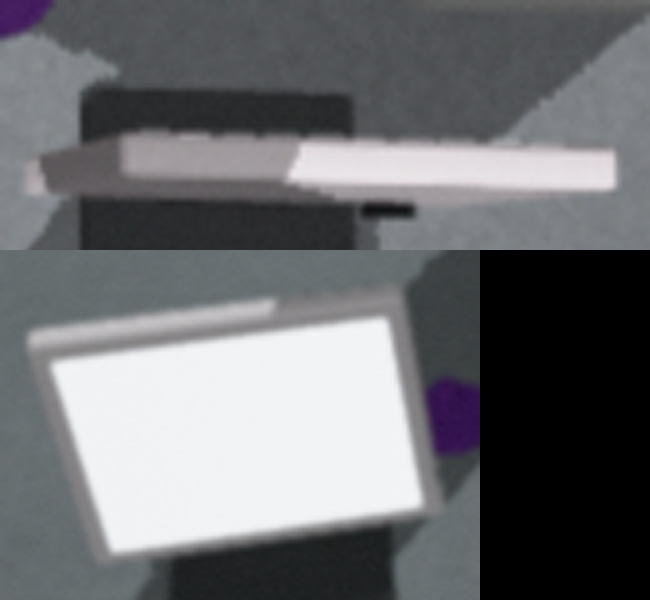

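Crop c2 shows the hinge line running from about top (156.6,161.4) to (169.4,229), and the handle bar from (215.5,163) to (223,197). Crop c3 shows the lit face looking towards the manifold (+x), with its top edge along top row ~224.

Run:
```python
from h import *
np.set_printoptions(precision=4,suppress=True)
print('tip',env.tip_reach)
print('lid disc top',onz('top',350.9,240.9,.013),'scene',onz('scene',284,207.5,.013),'knobtop',onz('top',351.25,240.5,.035))
print('dish',onz('top',386.5,232.5,.015),'stop',onz('top',312,231.5,.03),'beaker',onz('top',363,177,.068))
P=lambda x,y,z:onz('top',130+x/5,120+y/5,z)
ha,hb=P(428,215,.160),P(462,385,.160); print('handle',ha,hb,np.linalg.norm(hb-ha),(ha+hb)/2,'yaw',np.degrees(np.arctan2(*(ha-hb)[[1,0]])))
# seams & hinge at z .128
A,B=P(140,225,.13),P(472,155,.13);C,D=P(195,520,.13),P(532,448,.13)
print('flap',A,B,C,D,np.linalg.norm(A-B),np.linalg.norm(A-C),np.linalg.norm(B-D))
for p,q in((B,D),(A,C),(P(452,30,.125),P(540,488,.125))): print('yaw',np.degrees(np.arctan2(*(p-q)[[1,0]])))
print('pump corner',P(452,30,.125),P(540,488,.125))
# handle in scene
S=lambda x,y,z:onz('scene',385+x/4,150+(y-300)/4,z)
print('handle scene',onz('scene',385+(480-400)/4,150+(342-300)/4,.16),onz('scene',385+(556-400)/4,150+(405-300)/4,.16))
# panel: scene lit quad corners from crop, frame outer corners
G=lambda x,y:(95+x/4,155+(y-250)/4)
T=lambda x,y:(430+x/5,195+y/5)
print('panel outer top front L(scene right=+y)',tri(*G(407,303),*T(122,140)),tri(*G(28,345),*T(615,150)))
for a in((122,134),(615,150)): print('top front',onz('top',*T(*a),.195))
for a in((407,307),(28,348)): print('scene top front',onz('scene',*G(*a),.195))
for a in((440,513),(100,563)): print('scene bottom front',onz('scene',*G(*a),.035))
for n,(u,v) in dict(fun1=(351,97),fun2=(426,92)).items(): print(n,onz('top',u,v,.285))
print('manifold ends',onz('top',257,135,.1),onz('top',432,122,.1),'lookalike',onz('top',428,189,.02))
```

```text
tip 0.011
lid disc top [ 0.4199 -0.1413  0.013 ] scene [ 0.4274 -0.1395  0.013 ] knobtop [ 0.4202 -0.1407  0.035 ]
dish [ 0.4416 -0.2254  0.015 ] stop [ 0.4393 -0.0488  0.03  ] beaker [ 0.5649 -0.1635  0.068 ]
handle [0.5721 0.1545 0.16  ] [0.5006 0.1367 0.16  ] 0.07375432828916069 [0.5363 0.1456 0.16  ] yaw 13.954006836779904
flap [0.5707 0.2859 0.13  ] [0.6048 0.1438 0.13  ] [0.4436 0.2541 0.13  ] [0.4776 0.1119 0.13  ] 0.1461758845087398 0.13098704873111752 0.13112111067360352
yaw 14.047680376408795
yaw 14.063732714915039
yaw 13.359231671212735
pump corner [0.6618 0.1564 0.125 ] [0.4609 0.1087 0.125 ]
handle scene [0.5007 0.1409 0.16  ] [0.5692 0.1597 0.16  ]
panel outer top front L(scene right=+y) (array([ 0.4555, -0.3353,  0.1877]), np.float64(0.0049324358830395865)) (array([ 0.4552, -0.532 ,  0.1933]), np.float64(0.0020387140778182467))
top front [ 0.457  -0.3358  0.195 ]
top front [ 0.455  -0.5323  0.195 ]
scene top front [ 0.4712 -0.3326  0.195 ]
scene top front [ 0.4612 -0.5301  0.195 ]
scene bottom front [ 0.4574 -0.3359  0.035 ]
scene bottom front [ 0.455  -0.5309  0.035 ]
fun1 [ 0.6786 -0.1206  0.285 ]
fun2 [ 0.6915 -0.2603  0.285 ]
manifold ends [0.6498 0.0788 0.1   ] [ 0.6888 -0.3151  0.1   ] lookalike [ 0.5474 -0.3234  0.02  ]
```

Measurements agree across both views and with the given sizes:

| Item | Position (m) |
|---|---|
| Lid | (.421,-.1405) |
| Station | (.6675,.0178), z .143 |
| Handle | (.536,.146), z .16 |
| Flap | yaw 14° |
| Hinge | (.505,.270) |
| Panel face centre | (.456,-.434), normal +x (yaw -0.6°) |

Next is a planner helper, then the approach.

```bash
cat >> h.py <<'E'
from scipy.spatial.transform import Rotation as Ro
def rot(s=None):
    q=(s or env.get_state())['orientation']; return Ro.from_quat([q[1],q[2],q[3],q[0]])
def down(yaw):
    y=np.radians(yaw); c,s=np.cos(y),np.sin(y); return Ro.from_matrix(np.array([[c,s,0],[s,-c,0],[0,0,-1.]]))
def plan(*wps):
    """wps: (pos, yaw, nrows); prints rows of tool shift (m) and turn (deg)"""
    s=env.get_state(); p=s['tcp_pos'].copy(); R=rot(s)
    print('at',np.round(p,4),'z-axis',np.round(R.as_matrix()[:,2],3),'yaw',round(np.degrees(np.arctan2(R.as_matrix()[1,0],R.as_matrix()[0,0])),1),'gap',round(s['finger_gap'],4),'F',np.round(s['wrist_force'],1),'t',s['clock'])
    for P,yaw,n in wps:
        P=np.array(P,float); T=down(yaw); 
        for i in range(n):
            k=n-i; sh=R.inv().apply((P-p)/k); tv=(R.inv()*T).as_rotvec()/k
            print(np.round(sh,4).tolist(),np.round(np.degrees(tv),1).tolist())
            p=p+(P-p)/k; R=R*Ro.from_rotvec(tv)
        print('--')
E
python3 -c "
from h import *
plan(((.36,.35,.32),50,5),((.43,.1,.30),20,5),((.421,-.14,.16),0,5))"
```

```text
at [0.1592 0.5521 0.2415] z-axis [-0.001 -0.001 -1.   ] yaw 73.9 gap 0.0854 F [-1.  -0.3 -0.5] t 0.1
[-0.0277, 0.0498, -0.0157] [0.0, 0.0, 4.8]
[-0.0235, 0.0519, -0.0157] [0.0, 0.0, 4.8]
[-0.0191, 0.0537, -0.0157] [0.0, 0.0, 4.8]
[-0.0145, 0.0551, -0.0157] [0.0, 0.0, 4.8]
[-0.0099, 0.0561, -0.0157] [0.0, 0.0, 4.8]
--
[-0.0293, 0.0429, 0.004] [-0.0, 0.0, 6.0]
[-0.0247, 0.0457, 0.004] [-0.0, 0.0, 6.0]
[-0.0198, 0.048, 0.004] [-0.0, 0.0, 6.0]
[-0.0146, 0.0498, 0.004] [-0.0, 0.0, 6.0]
[-0.0093, 0.0511, 0.004] [-0.0, 0.0, 6.0]
--
[-0.0181, 0.0445, 0.028] [0.0, -0.0, 4.0]
[-0.015, 0.0456, 0.028] [0.0, -0.0, 4.0]
[-0.0117, 0.0466, 0.028] [0.0, -0.0, 4.0]
[-0.0085, 0.0473, 0.028] [0.0, -0.0, 4.0]
[-0.0051, 0.0478, 0.028] [0.0, -0.0, 4.0]
--
```

Call:
carry_out --moves '[0, -0.028, 0.05, -0.02, 0, 0, 5, 0, -0.023, 0.052, -0.02, 0, 0, 5, 0, -0.019, 0.054, -0.016, 0, 0, 5, 0, -0.0145, 0.055, -0.016, 0, 0, 5, 0, -0.01, 0.056, -0.016, 0, 0, 5]'

```text
clock: 0.72
tcp_pos: [0.3601, 0.3443, 0.3278]
orientation: [0.002, 0.911, 0.412, -0.004]
wrist_force: [-0.2, 0.1, -0.2]
finger_gap: 0.0425
```

Call:
carry_out --moves '[0, -0.029, 0.043, 0.004, 0, 0, 6, 0, -0.025, 0.046, 0.004, 0, 0, 6, 0, -0.02, 0.048, 0.004, 0, 0, 6, 0, -0.015, 0.05, 0.004, 0, 0, 6, 0, -0.009, 0.051, 0.004, 0, 0, 6]'

```text
clock: 1.35
tcp_pos: [0.4255, 0.0835, 0.3084]
orientation: [0.003, 0.988, 0.153, -0.002]
wrist_force: [1.0, 0.1, -0.8]
finger_gap: 0.0426
```

Call:
carry_out --moves '[0, -0.018, 0.044, 0.025, 0, 0, 4, 0, -0.015, 0.046, 0.025, 0, 0, 4, 0, -0.012, 0.047, 0.025, 0, 0, 4, 0, -0.0085, 0.047, 0.025, 0, 0, 4, 0, -0.005, 0.048, 0.025, 0, 0, 4]'

```text
clock: 1.98
tcp_pos: [0.4047, -0.1651, 0.182]
orientation: [0.003, 1.0, -0.027, 0.0]
wrist_force: [1.5, 0.2, -0.0]
finger_gap: 0.0424
```

```bash
python3 -c "
from h import *
plan(((.421,-.1405,.12),0,5),((.421,-.1405,.03),0,5))"
```

```text
at [ 0.4047 -0.1651  0.182 ] z-axis [ 0.001 -0.007 -1.   ] yaw -3.1 gap 0.0424 F [ 1.5  0.2 -0. ] t 1.975
[0.003, -0.0052, 0.0124] [0.1, -0.0, -0.6]
[0.003, -0.0051, 0.0124] [0.1, -0.0, -0.6]
[0.0031, -0.0051, 0.0124] [0.1, -0.0, -0.6]
[0.0031, -0.005, 0.0124] [0.1, -0.0, -0.6]
[0.0032, -0.005, 0.0124] [0.1, -0.0, -0.6]
--
[0.0, 0.0, 0.018] [-0.0, 0.0, 0.0]
[0.0, 0.0, 0.018] [-0.0, 0.0, 0.0]
[0.0, 0.0, 0.018] [-0.0, 0.0, 0.0]
[0.0, 0.0, 0.018] [-0.0, 0.0, 0.0]
[0.0, 0.0, 0.018] [-0.0, 0.0, 0.0]
--
```

Call:
carry_out --moves '[0, 0.003, -0.005, 0.012, 0.1, 0, -0.6, 0, 0.003, -0.005, 0.012, 0.1, 0, -0.6, 0, 0.003, -0.005, 0.012, 0.1, 0, -0.6, 0, 0.003, -0.005, 0.012, 0.1, 0, -0.6, 0, 0.003, -0.005, 0.012, 0, 0, -0.6]'

```text
clock: 2.6
tcp_pos: [0.4206, -0.1394, 0.1178]
orientation: [-0.001, 1.0, -0.001, -0.0]
wrist_force: [-0.8, 0.4, 0.8]
finger_gap: 0.0428
```

```bash
python3 -c "
from h import *
plan(((.421,-.1405,.06),0,5),((.421,-.1405,.029),0,5))
t=snap('top','top1.png'); s=snap('scene','scene1.png')
a=cv2.resize(t[190:290,280:410],None,fx=4,fy=4,interpolation=2); b=cv2.resize(s[120:250,230:330],None,fx=3,fy=3,interpolation=2)
b=cv2.copyMakeBorder(b,0,10,0,0,0); cv2.imwrite('pics/c4.png',np.hstack([a,b[:400]])[:,:,::-1])
"
```

```text
at [ 0.4206 -0.1394  0.1178] z-axis [-0.001  0.002 -1.   ] yaw -0.1 gap 0.0428 F [-0.8  0.4  0.8] t 2.6
[0.0001, 0.0002, 0.0116] [-0.0, 0.0, -0.0]
[0.0001, 0.0002, 0.0116] [-0.0, 0.0, -0.0]
[0.0001, 0.0002, 0.0116] [-0.0, 0.0, -0.0]
[0.0001, 0.0002, 0.0116] [-0.0, 0.0, -0.0]
[0.0001, 0.0002, 0.0116] [-0.0, 0.0, -0.0]
--
[0.0, 0.0, 0.0062] [-0.0, 0.0, -0.0]
[0.0, 0.0, 0.0062] [-0.0, 0.0, -0.0]
[0.0, 0.0, 0.0062] [-0.0, 0.0, -0.0]
[0.0, 0.0, 0.0062] [-0.0, 0.0, -0.0]
[0.0, 0.0, 0.0062] [-0.0, 0.0, -0.0]
--
```

View pics/c4.png

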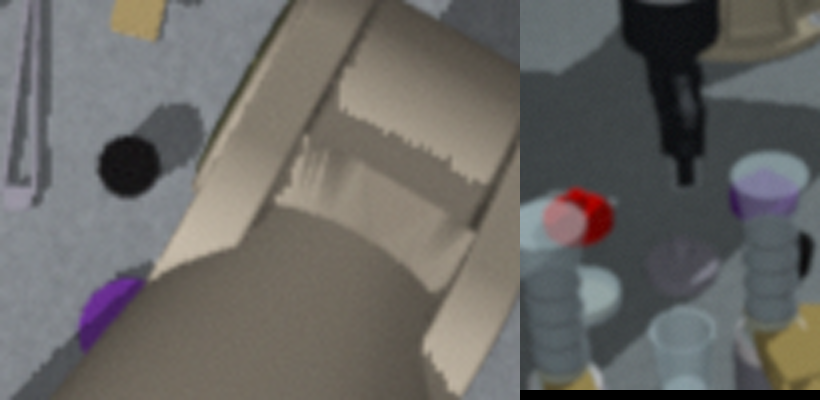

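The fingers hang right over the grey lid (scene crop: tips at x≈685, lid at ≈683). The top view is blocked by the arm. I go down and grip.

Call:
carry_out --moves '[0, 0, 0, 0.018, 0, 0, 0, 0, 0, 0, 0.018, 0, 0, 0, 0, 0, 0, 0.018, 0, 0, 0, 0, 0, 0, 0.018, 0, 0, 0, 0, 0, 0, 0.015, 0, 0, 0]'

```text
clock: 3.32
tcp_pos: [0.4228, -0.139, 0.0304]
orientation: [0.0, 1.0, 0.001, 0.001]
wrist_force: [0.9, -0.4, -0.9]
finger_gap: 0.0429
```

```bash
python3 -c "
from h import *
plan(((.421,-.1405,.029),0,1))"
```

```text
at [ 0.4228 -0.139   0.0304] z-axis [ 0.003 -0.001 -1.   ] yaw 0.1 gap 0.0429 F [ 0.9 -0.4 -0.9] t 3.325
[-0.0018, 0.0015, 0.0014] [0.0, -0.2, 0.1]
--
```

Call:
carry_out --moves '[0, 0, 0.0015, 0.001, 0, 0, 0, -1, 0, 0, 0, 0, 0, 0, -1, 0, 0, 0, 0, 0, 0, -1, 0, 0, 0, 0, 0, 0, -1, 0, 0, 0, 0, 0, 0]' --squeeze 40

```text
clock: 3.95
tcp_pos: [0.4235, -0.1407, 0.0306]
orientation: [0.001, 1.0, 0.002, 0.002]
wrist_force: [-0.3, 0.0, -2.5]
finger_gap: 0.0162
```

Call:
carry_out --moves '[-1, 0, 0, -0.02, 0, 0, 0, -1, 0, 0, -0.03, 0, 0, 0, -1, 0, 0, -0.04, 0, 0, 0, -1, 0, 0, -0.05, 0, 0, 0, -1, 0, 0, -0.05, 0, 0, 0]'

```text
clock: 4.58
tcp_pos: [0.4194, -0.1387, 0.222]
orientation: [-0.002, 1.0, 0.001, -0.003]
wrist_force: [1.5, 0.1, -1.9]
finger_gap: 0.0162
```

```bash
python3 -c "
from h import *
plan(((.50,-.02,.24),0,5),((.6675,.0178,.22),0,5))"
```

```text
at [ 0.4194 -0.1387  0.222 ] z-axis [-0.005  0.003 -1.   ] yaw 0.2 gap 0.0162 F [ 1.5  0.1 -1.9] t 4.575
[0.0162, -0.0237, -0.0036] [-0.0, 0.1, 0.0]
[0.0162, -0.0237, -0.0036] [-0.0, 0.1, 0.0]
[0.0162, -0.0237, -0.0036] [-0.0, 0.1, 0.0]
[0.0161, -0.0237, -0.0036] [-0.0, 0.1, 0.0]
[0.0161, -0.0237, -0.0036] [-0.0, 0.1, 0.0]
--
[0.0335, -0.0076, 0.004] [0.0, -0.0, -0.0]
[0.0335, -0.0076, 0.004] [0.0, -0.0, -0.0]
[0.0335, -0.0076, 0.004] [0.0, -0.0, -0.0]
[0.0335, -0.0076, 0.004] [0.0, -0.0, -0.0]
[0.0335, -0.0076, 0.004] [0.0, -0.0, -0.0]
--
```

Call:
carry_out --moves '[-1, 0.016, -0.024, -0.004, 0, 0.1, 0, -1, 0.016, -0.024, -0.004, 0, 0.1, 0, -1, 0.016, -0.024, -0.004, 0, 0.1, 0, -1, 0.016, -0.024, -0.004, 0, 0, 0, -1, 0.016, -0.024, -0.004, 0, 0, 0]'

```text
clock: 5.2
tcp_pos: [0.5027, -0.0177, 0.2484]
orientation: [0.001, 1.0, -0.001, 0.005]
wrist_force: [0.2, -0.6, -1.2]
finger_gap: 0.016
```

Call:
carry_out --moves '[-1, 0.033, -0.007, 0.006, 0, 0, 0, -1, 0.033, -0.007, 0.006, 0, 0, 0, -1, 0.033, -0.007, 0.006, 0, 0, 0, -1, 0.033, -0.007, 0.006, 0, 0, 0, -1, 0.026, -0.004, 0.006, 0, 0, 0]'

```text
clock: 5.82
tcp_pos: [0.6646, 0.0177, 0.2196]
orientation: [0.001, 1.0, 0.001, 0.005]
wrist_force: [-0.3, -0.3, -0.6]
finger_gap: 0.0165
```

```bash
python3 -c "
from h import *
plan(((.6675,.0178,.185),0,5))"
```

```text
at [0.6646 0.0177 0.2196] z-axis [ 0.009 -0.001 -1.   ] yaw 0.1 gap 0.0165 F [-0.3 -0.3 -0.6] t 5.825
[0.0005, -0.0, 0.0069] [0.0, -0.1, 0.0]
[0.0005, -0.0, 0.0069] [0.0, -0.1, 0.0]
[0.0005, -0.0, 0.0069] [0.0, -0.1, 0.0]
[0.0005, -0.0, 0.0069] [0.0, -0.1, 0.0]
[0.0006, -0.0, 0.0069] [0.0, -0.1, 0.0]
--
```

Call:
carry_out --moves '[-1, 0.001, 0, 0.007, 0, -0.1, 0, -1, 0.001, 0, 0.007, 0, -0.1, 0, -1, 0.001, 0, 0.007, 0, -0.1, 0, -1, 0, 0, 0.007, 0, -0.1, 0, -1, 0, 0, 0, 0, -0.1, 0]'

```text
clock: 6.45
tcp_pos: [0.6656, 0.0175, 0.1883]
orientation: [0.001, 1.0, 0.001, -0.002]
wrist_force: [-0.4, -0.5, -1.2]
finger_gap: 0.0162
```

```bash
python3 -c "
from h import *
plan(((.6675,.0178,.1645),0,5))
t=snap('top','top2.png'); s=snap('scene','scene2.png')
a=cv2.resize(t[80:170,230:330],None,fx=4,fy=4,interpolation=2); b=cv2.resize(s[160:250,330:430],None,fx=4,fy=4,interpolation=2)
cv2.imwrite('pics/c5.png',np.hstack([a,b])[:,:,::-1])
"
```

```text
at [0.6656 0.0175 0.1883] z-axis [-0.004 -0.001 -1.   ] yaw 0.1 gap 0.0162 F [-0.4 -0.5 -1.2] t 6.45
[0.0004, -0.0001, 0.0048] [0.0, 0.1, 0.0]
[0.0004, -0.0001, 0.0048] [0.0, 0.1, 0.0]
[0.0004, -0.0001, 0.0048] [0.0, 0.1, 0.0]
[0.0004, -0.0001, 0.0048] [0.0, 0.1, 0.0]
[0.0004, -0.0001, 0.0048] [0.0, 0.1, 0.0]
--
```

View pics/c5.png

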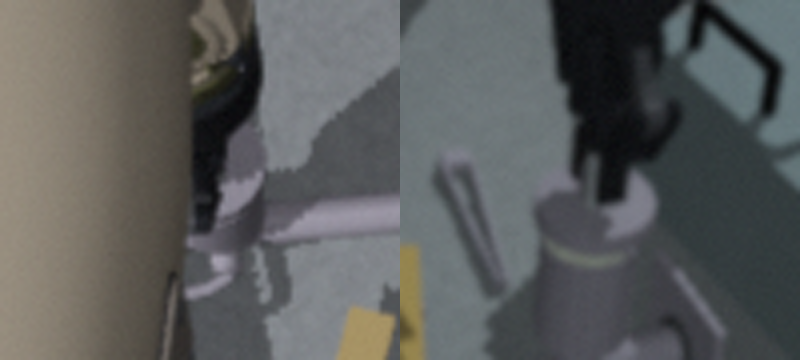

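```bash
python3 -c "
from h import *
print(proj('scene',(.6675,.0178,.1426)),proj('scene',(.6656,.0175,.171)),proj('scene',(.6656,.0275,.171)),proj('scene',(.6756,.0175,.171)))
s=cv2.imread('pics/scene2.png').astype(int)
for v in (208,210,212,214,216,218,222,226,230): print(v,s[v,358:402].sum(1)//3)
s=cv2.imread('pics/scene0.png').astype(int)
for v in (226,230): print(v,s[v,358:402].sum(1)//3)
"
```

```text
[377.43462784 220.02129051] [377.96567261 208.96672652] [382.61841455 208.2202884 ] [379.56078916 212.04893665]
208 [114 117 116 115 114 113 115 117 112 100  88  84  85  82  83  80  75  67
  72  80  70  41  21  19  18  17  18  36  75 110 125 128 130 126 118  96
  69  58  55  55  54  57  57  56]
210 [115 117 117 115 109 102  95  88  81  76  76  75  74  75  74  75  75  73
  79  85  75  52  39  43  50  57  68  83 103 123 128 129 130 128 125 110
  83  62  56  57  55  56  56  56]
212 [115 117 117 114 107  89  76  72  75  75  76  75  76  76  77  76  75  74
  77  79  82  79  88 101 109 115 121 126 128 130 130 129 129 128 123 104
  76  57  55  55  56  54  57  54]
214 [119 117 119 117 110  92  72  66  73  76  77  77  76  77  77  75  76  75
  75  78  77  77  82  87 103 118 126 127 128 128 128 129 130 123 110  87
  65  57  57  55  56  55  54  56]
216 [117 116 118 116 113 101  83  68  69  71  74  77  78  77  77  77  78  77
  76  77  74  77  77  83  96 113 124 127 128 129 125 119 113  97  83  74
  66  61  59  58  57  54  58  56]
218 [113 112 117 118 116 112  99  83  75  72  72  73  76  78  78  77
[... 335 characters left out ...]
5  61  64  66  72  76  80  82  88  93  94
  97 100 101 101  99  95  93  89  85  82  74  69  69  68  68  68  66  64
  64  68  72  75  77  76  72  68]
230 [114 112 100  85  76  66  61  61  63  67  72  72  73  75  74  80  79  79
  82  82  82  81  81  81  81  80  77  73  73  72  69  68  68  68  68  68
  66  65  65  68  75  93 107 104]
226 [102  91  79  71  66  64  60  58  60  64  68  73  79  93 106 118 127 137
 138 141 141 142 137 130 124 113  97  86  74  72  69  69  65  65  63  64
  65  68  70  74  76  74  66  63]
230 [ 68  68  67  66  67  61  57  56  63  66  69  70  71  72  73  75  79  77
  77  77  78  78  78  79  76  77  74  71  70  69  70  66  66  64  67  64
  63  62  61  64  73  89 103 102]
```

The lid sits about 1 mm off the predicted centre laterally (378.4 against 378.0 px), inside the 3 mm clearance. I lower it slowly with small trims.

Call:
carry_out --moves '[-1, 0.001, 0.0005, 0.006, 0, 0.1, 0, -1, 0.0005, 0, 0.005, 0, 0.1, 0, -1, 0, 0, 0.004, 0, 0, 0, -1, 0, 0, 0.003, 0, 0, 0, -1, 0, 0, 0.002, 0, 0, 0]'

```text
clock: 7.18
tcp_pos: [0.669, 0.0168, 0.1731]
orientation: [0.001, 1.0, 0.001, 0.004]
wrist_force: [-5.4, 0.5, 10.3]
finger_gap: 0.0163
```

```bash
python3 -c "
from h import *
plan(((.6675,.0175,.1645),0,2))"
```

```text
at [0.669  0.0168 0.1731] z-axis [ 0.007 -0.002 -1.   ] yaw 0.1 gap 0.0163 F [-5.4  0.5 10.3] t 7.175
[-0.0008, -0.0004, 0.0043] [0.1, -0.2, 0.0]
[-0.0008, -0.0004, 0.0043] [0.1, -0.2, 0.0]
--
```

Contact came 8 mm too high, with a push in -x: the skirt is catching the rim. I raise the lid a little, shift it in -x and try again.

Call:
carry_out --moves '[-1, 0, 0, -0.004, 0, -0.3, 0, -1, -0.002, -0.0005, 0, 0, 0, 0, -1, -0.002, 0, 0, 0, 0, 0, -1, 0, 0, 0.003, 0, 0, 0, -1, 0, 0, 0.002, 0, 0, 0]'

```text
clock: 7.8
tcp_pos: [0.6645, 0.0174, 0.1713]
orientation: [0.001, 1.0, 0.001, 0.0]
wrist_force: [0.1, -0.4, -0.7]
finger_gap: 0.0159
```

```bash
python3 -c "
from h import *
plan(((.6655,.0175,.1645),0,2))"
```

```text
at [0.6645 0.0174 0.1713] z-axis [ 0.001 -0.002 -1.   ] yaw 0.1 gap 0.0159 F [ 0.1 -0.4 -0.7] t 7.8
[0.0005, -0.0001, 0.0034] [0.1, -0.0, 0.0]
[0.0005, -0.0001, 0.0034] [0.1, -0.0, 0.0]
--
```

Call:
carry_out --moves '[-1, 0, 0, 0.003, 0, 0, 0, -1, 0, 0, 0.002, 0, 0, 0, -1, 0, 0, 0.001, 0, 0, 0, -1, 0, 0, 0.001, 0, 0, 0, -1, 0, 0, 0, 0, 0, 0]'

```text
clock: 8.43
tcp_pos: [0.6644, 0.0174, 0.1639]
orientation: [0.001, 1.0, 0.001, 0.0]
wrist_force: [0.1, 0.4, -1.7]
finger_gap: 0.0162
```

Call:
carry_out --moves '[-1, 0, 0, 0.001, 0, 0, 0, -1, 0, 0, 0, 0, 0, 0, -1, 0, 0, 0.0007, 0, 0, 0, -1, 0, 0, 0, 0, 0, 0, -1, 0, 0, 0, 0, 0, 0]'

```text
clock: 9.05
tcp_pos: [0.6646, 0.0173, 0.1638]
orientation: [0.001, 1.0, 0.001, 0.001]
wrist_force: [-0.5, -0.8, 1.4]
finger_gap: 0.0162
```

The lid is seated: z stopped at .1638 (expected ~.1645) with the force reversed. I release, rise, and move clear of the station.

Call:
carry_out --moves '[-0.4, 0, 0, 0, 0, 0, 0, -0.4, 0, 0, 0, 0, 0, 0, -0.3, 0, 0, 0, 0, 0, 0, -0.3, 0, 0, -0.01, 0, 0, 0, -0.3, 0, 0, -0.03, 0, 0, 0]'

```text
clock: 9.68
tcp_pos: [0.6633, 0.0175, 0.2015]
orientation: [0.001, 1.0, 0.001, -0.001]
wrist_force: [0.0, 0.2, 0.4]
finger_gap: 0.0301
```

Call:
carry_out --moves '[-0.3, 0, 0, -0.04, 0, 0, 0, -0.3, -0.03, 0, -0.04, 0, 0, 0, -0.3, -0.06, 0, -0.02, 0, 0, 0, -0.3, -0.06, 0, 0, 0, 0, 0, -0.3, -0.06, 0, 0, 0, 0, 0]'

```text
clock: 10.3
tcp_pos: [0.454, 0.0167, 0.3091]
orientation: [0.002, 1.0, 0.001, 0.004]
wrist_force: [0.7, 0.1, 1.3]
finger_gap: 0.03
```

```bash
python3 -c "
from h import *
plan(((.50,.08,.30),50,5),((.536,.146,.25),104,5),((.536,.146,.18),104,5))
t=snap('top','top3.png'); s=snap('scene','scene3.png')
a=cv2.resize(t[80:170,230:330],None,fx=4,fy=4,interpolation=2); b=cv2.resize(s[160:250,330:430],None,fx=4,fy=4,interpolation=2)
cv2.imwrite('pics/c6.png',np.hstack([a,b])[:,:,::-1])
"
```

```text
at [0.454  0.0167 0.3091] z-axis [ 0.008 -0.003 -1.   ] yaw 0.1 gap 0.03 F [0.7 0.1 1.3] t 10.3
[0.0092, -0.0127, 0.0018] [0.1, -0.1, -10.0]
[0.0113, -0.0109, 0.0018] [0.1, -0.1, -10.0]
[0.013, -0.0087, 0.0018] [0.1, -0.1, -10.0]
[0.0143, -0.0064, 0.0018] [0.1, -0.1, -10.0]
[0.0152, -0.0038, 0.0018] [0.1, -0.1, -10.0]
--
[0.0147, -0.003, 0.01] [-0.0, -0.0, -10.8]
[0.015, -0.0002, 0.01] [-0.0, -0.0, -10.8]
[0.0148, 0.0027, 0.01] [-0.0, -0.0, -10.8]
[0.014, 0.0054, 0.01] [-0.0, -0.0, -10.8]
[0.0128, 0.0079, 0.01] [-0.0, -0.0, -10.8]
--
[0.0, -0.0, 0.014] [0.0, 0.0, -0.0]
[0.0, -0.0, 0.014] [0.0, 0.0, -0.0]
[0.0, -0.0, 0.014] [0.0, 0.0, -0.0]
[0.0, -0.0, 0.014] [0.0, 0.0, -0.0]
[0.0, -0.0, 0.014] [0.0, 0.0, -0.0]
--
```

View pics/c6.png

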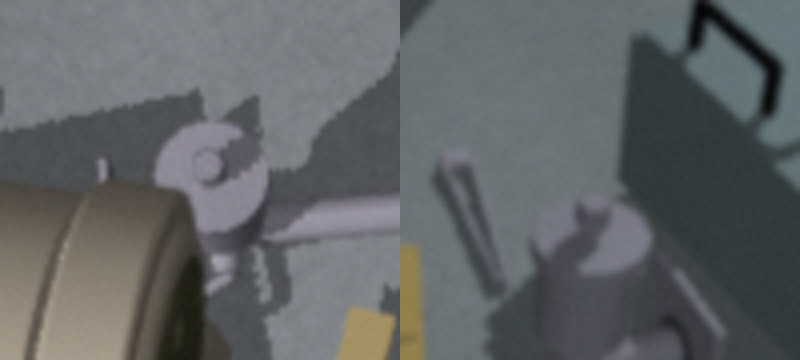

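The lid sits level on the cup in both views, with its knob at top (281.8,121.3) and scene (378,212), and no membrane is visible. Now to the handle.

Call:
carry_out --moves '[-0.3, 0.009, -0.013, 0.001, 0.1, -0.1, -10.5, -0.3, 0.011, -0.011, 0.001, 0.1, -0.1, -10.5, -0.3, 0.013, -0.009, 0.001, 0.1, -0.1, -10.5, -0.3, 0.014, -0.006, 0.001, 0, 0, -10.5, -0.3, 0.015, -0.004, 0.001, 0, 0, -10.5]'

```text
clock: 11.02
tcp_pos: [0.4939, 0.0836, 0.3097]
orientation: [0.001, 0.892, 0.453, 0.003]
wrist_force: [-0.8, -0.3, -0.5]
finger_gap: 0.0299
```

Call:
carry_out --moves '[-0.3, 0.015, -0.003, 0.01, 0, 0, -10.5, -0.3, 0.015, 0, 0.01, 0, 0, -10.5, -0.3, 0.015, 0.003, 0.01, 0, 0, -10.5, -0.3, 0.014, 0.005, 0.01, 0, 0, -10.5, -0.3, 0.013, 0.008, 0.01, 0, 0, -10.5]'

```text
clock: 11.65
tcp_pos: [0.5313, 0.1551, 0.2634]
orientation: [0.005, 0.591, 0.807, 0.005]
wrist_force: [-0.2, -0.1, 0.1]
finger_gap: 0.03
```

```bash
python3 -c "
from h import *
plan(((.536,.146,.20),104,5),((.536,.146,.162),104,5))"
```

```text
at [0.5313 0.1551 0.2634] z-axis [ 0.014  0.001 -1.   ] yaw 107.5 gap 0.03 F [-0.2 -0.1  0.1] t 11.65
[-0.002, 0.0002, 0.0127] [0.2, 0.0, 0.7]
[-0.002, 0.0002, 0.0127] [0.2, 0.0, 0.7]
[-0.002, 0.0003, 0.0127] [0.2, 0.0, 0.7]
[-0.002, 0.0003, 0.0127] [0.2, 0.0, 0.7]
[-0.002, 0.0004, 0.0127] [0.2, 0.0, 0.7]
--
[0.0, -0.0, 0.0076] [0.0, 0.0, -0.0]
[0.0, -0.0, 0.0076] [0.0, 0.0, -0.0]
[0.0, -0.0, 0.0076] [0.0, 0.0, -0.0]
[0.0, -0.0, 0.0076] [0.0, 0.0, -0.0]
[0.0, -0.0, 0.0076] [0.0, 0.0, -0.0]
--
```

Call:
carry_out --moves '[-0.3, -0.002, 0, 0.013, 0.2, 0, 0.7, -0.3, -0.002, 0, 0.013, 0.2, 0, 0.7, -0.3, -0.002, 0, 0.013, 0.2, 0, 0.7, -0.3, -0.002, 0, 0.013, 0.2, 0, 0.7, -0.3, -0.002, 0, 0.013, 0, 0, 0.7]'

```text
clock: 12.28
tcp_pos: [0.5355, 0.1441, 0.1956]
orientation: [0.001, 0.62, 0.784, -0.001]
wrist_force: [-0.0, 0.0, 0.3]
finger_gap: 0.0301
```

```bash
python3 -c "
from h import *
plan(((.536,.146,.157),104,5))"
```

```text
at [0.5355 0.1441 0.1956] z-axis [ 0.001 -0.003 -1.   ] yaw 103.3 gap 0.0301 F [-0.   0.   0.3] t 12.275
[0.0004, 0.0002, 0.0077] [0.0, 0.0, -0.1]
[0.0004, 0.0002, 0.0077] [0.0, 0.0, -0.1]
[0.0004, 0.0002, 0.0077] [0.0, 0.0, -0.1]
[0.0004, 0.0002, 0.0077] [0.0, 0.0, -0.1]
[0.0003, 0.0002, 0.0077] [0.0, 0.0, -0.1]
--
```

Call:
carry_out --moves '[-0.3, 0.001, 0, 0.01, 0, 0, -0.1, -0.3, 0, 0, 0.01, 0, 0, -0.1, -0.3, 0, 0, 0.008, 0, 0, -0.1, -0.3, 0, 0, 0.006, 0, 0, 0, -0.3, 0, 0, 0.002, 0, 0, 0]'

```text
clock: 12.9
tcp_pos: [0.5347, 0.1447, 0.1562]
orientation: [0.001, 0.619, 0.786, -0.001]
wrist_force: [-0.6, 0.0, 0.2]
finger_gap: 0.0301
```

Call:
carry_out --moves '[-1, 0, 0, 0, 0, 0, 0, -1, 0, 0, 0, 0, 0, 0, -1, 0, 0, 0, 0, 0, 0, -1, 0, 0, 0, 0, 0, 0, -1, 0, 0, 0, 0, 0, 0]' --squeeze 25

```text
clock: 13.52
tcp_pos: [0.5347, 0.1452, 0.1563]
orientation: [0.001, 0.618, 0.786, -0.001]
wrist_force: [-0.1, 0.4, -1.9]
finger_gap: 0.0087
```

Call:
carry_out --moves '[-1, 0.004, 0, -0.0126, 0, 0, 0, -1, 0.0054, 0, -0.012, 0, 0, 0, -1, 0.0066, 0, -0.0116, 0, 0, 0, -1, 0.0076, 0, -0.0108, 0, 0, 0, -1, 0.0088, 0, -0.01, 0, 0, 0]'

```text
clock: 14.15
tcp_pos: [0.5262, 0.1796, 0.2163]
orientation: [-0.001, 0.618, 0.786, -0.001]
wrist_force: [0.8, 5.8, -7.9]
finger_gap: 0.0087
```

```bash
cat >> h.py <<'E'
def arc():
    s=env.get_state(); R=rot(s).as_matrix(); d=s['tcp_pos']-np.array([.5347,.1452,.1563]); u=np.array([-.242,.970,0])
    a,z=-.128+d@u,.035+d[2]; print('a,z',round(a,4),round(z,4),'r',round(np.hypot(a,z),4),'theta',round(np.arctan2(.035,-.128)-np.arctan2(z,a),3),'along',round(d@[.97,.242,0],4),'zax',np.round(R[:,2],3),'gap',s['finger_gap'],'F',np.round(s['wrist_force'],1))
E
python3 -c "
from h import *
arc()"
```

```text
a,z -0.0925 0.095 r 0.1326 theta 0.531 along 0.0001 zax [-0.002 -0.001 -1.   ] gap 0.008692272683782297 F [ 0.8  5.8 -7.9]
```

Call:
carry_out --moves '[-1, 0.0097, 0, -0.0088, 0, 0, 0, -1, 0.0106, 0, -0.0077, 0, 0, 0, -1, 0.0114, 0, -0.0066, 0, 0, 0, -1, 0.012, 0, -0.0054, 0, 0, 0, -1, 0.0126, 0, -0.0042, 0, 0, 0]'

```text
clock: 14.78
tcp_pos: [0.5122, 0.237, 0.2513]
orientation: [0.001, 0.619, 0.786, -0.002]
wrist_force: [2.6, 0.2, -7.6]
finger_gap: 0.0088
```

```bash
python3 -c "
from h import *
arc()"
```

```text
a,z -0.0335 0.13 r 0.1342 theta 1.051 along 0.0004 zax [-0.001 -0.004 -1.   ] gap 0.008770471157879654 F [ 2.6  0.2 -7.6]
```

Call:
carry_out --moves '[-1, 0.013, 0, -0.0015, 0, 0, 0, -1, 0.013, 0, -0.0005, 0, 0, 0, -1, 0.013, 0, 0.0005, 0, 0, 0, -1, 0.013, 0, 0.0015, 0, 0, 0, -1, 0.013, 0, 0.003, 0, 0, 0]'

```text
clock: 15.4
tcp_pos: [0.4962, 0.3037, 0.2514]
orientation: [0.003, 0.619, 0.786, -0.001]
wrist_force: [-0.8, -1.6, 4.4]
finger_gap: 0.0088
```

```bash
python3 -c "
from h import *
arc()"
```

```text
a,z 0.035 0.1301 r 0.1347 theta 1.567 along 0.001 zax [ 0.003 -0.005 -1.   ] gap 0.008813647436548925 F [-0.8 -1.6  4.4]
```

The flap is upright (θ≈1.57). I release a little and rise straight up.

Call:
carry_out --moves '[-0.62, 0, 0, 0, 0, 0, 0, -0.62, 0, 0, 0, 0, 0, 0, -0.62, 0, 0, -0.02, 0, 0, 0, -0.62, 0, 0, -0.03, 0, 0, 0, -0.62, 0, 0, -0.04, 0, 0, 0]'

```text
clock: 16.02
tcp_pos: [0.4944, 0.305, 0.3378]
orientation: [-0.001, 0.618, 0.786, -0.004]
wrist_force: [0.8, 0.0, 0.3]
finger_gap: 0.0161
```

Call:
carry_out --moves '[-0.62, -0.05, 0, -0.02, 0, 0, 0, -0.62, -0.06, 0, 0, 0, 0, 0, -0.62, -0.06, 0, 0, 0, 0, 0, -0.62, -0.06, 0, 0, 0, 0, 0, -0.5, -0.06, 0, 0, 0, 0, 0]'

```text
clock: 16.65
tcp_pos: [0.567, 0.0195, 0.3627]
orientation: [0.001, 0.616, 0.788, 0.001]
wrist_force: [1.4, 0.3, 0.5]
finger_gap: 0.0214
```

```bash
python3 -c "
from h import *
plan(((.522,.2,.30),14,9))
t=snap('top','top4.png'); s=snap('scene','scene4.png')
a=cv2.resize(t[110:250,130:250],None,fx=4,fy=4,interpolation=2)[:440,:400]; b=cv2.resize(s[120:230,390:490],None,fx=4,fy=4,interpolation=2)
cv2.imwrite('pics/c7.png',np.hstack([a,b])[:,:,::-1])
"
```

```text
at [0.567  0.0195 0.3627] z-axis [ 0.003 -0.    -1.   ] yaw 104.0 gap 0.0214 F [1.4 0.3 0.5] t 16.65
[0.0207, -0.0, 0.0069] [0.0, -0.0, 10.0]
[0.0204, -0.0036, 0.0069] [0.0, -0.0, 10.0]
[0.0194, -0.0071, 0.0069] [0.0, -0.0, 10.0]
[0.0179, -0.0104, 0.0069] [0.0, -0.0, 10.0]
[0.0158, -0.0133, 0.0069] [0.0, -0.0, 10.0]
[0.0133, -0.0158, 0.0069] [0.0, -0.0, 10.0]
[0.0103, -0.0179, 0.0069] [0.0, -0.0, 10.0]
[0.0071, -0.0194, 0.007] [0.0, -0.0, 10.0]
[0.0036, -0.0204, 0.007] [0.0, -0.0, 10.0]
--
```

View pics/c7.png

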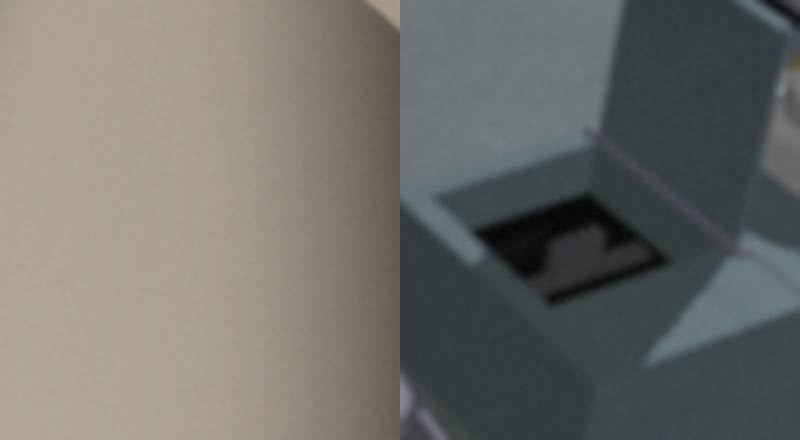

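The scene view shows the flap upright and the recess open, with the tab at about scene (434,182). The top view is blocked. I turn the tool while moving aside to measure the tab from above.

```bash
python3 -c "
from h import *
plan(((.47,-.13,.36),14,10))
print(onz('scene',434.5,182,.103), proj('scene',(.522,.2,.103)), proj('scene',(.522,.2,.116)))"
```

```text
at [0.5679 0.0157 0.3617] z-axis [ 0.002 -0.002 -1.   ] yaw 103.6 gap 0.0212 F [0.2 0.1 0.5] t 16.75
[-0.0119, -0.0129, 0.0002] [0.0, 0.0, 9.0]
[-0.0137, -0.0109, 0.0002] [0.0, 0.0, 9.0]
[-0.0153, -0.0087, 0.0002] [0.0, 0.0, 9.0]
[-0.0164, -0.0062, 0.0002] [0.0, 0.0, 9.0]
[-0.0172, -0.0035, 0.0002] [0.0, 0.0, 9.0]
[-0.0175, -0.0008, 0.0002] [0.0, 0.0, 9.0]
[-0.0175, 0.0019, 0.0002] [0.0, 0.0, 9.0]
[-0.0169, 0.0046, 0.0002] [0.0, 0.0, 9.0]
[-0.016, 0.0072, 0.0002] [0.0, 0.0, 9.0]
[-0.0147, 0.0096, 0.0002] [0.0, 0.0, 9.0]
--
[0.52626764 0.21228581 0.103     ] [429.00496834 181.6926169 ] [429.72601112 177.32965229]
```

Call:
carry_out --moves '[-0.2, -0.012, -0.013, 0, 0, 0, 9, -0.2, -0.014, -0.011, 0, 0, 0, 9, -0.2, -0.015, -0.009, 0, 0, 0, 9, -0.2, -0.016, -0.006, 0, 0, 0, 9, -0.2, -0.017, -0.004, 0, 0, 0, 9]'

```text
clock: 17.38
tcp_pos: [0.5169, -0.0579, 0.3603]
orientation: [-0.0, 0.879, 0.476, 0.001]
wrist_force: [0.5, -0.4, -0.8]
finger_gap: 0.0341
```

Call:
carry_out --moves '[-0.2, -0.0175, 0, 0, 0, 0, 9, -0.2, -0.0175, 0.002, 0, 0, 0, 9, -0.2, -0.017, 0.005, 0, 0, 0, 9, -0.2, -0.016, 0.007, 0, 0, 0, 9, -0.2, -0.015, 0.01, 0, 0, 0, 9]'

```text
clock: 18.0
tcp_pos: [0.4638, -0.1298, 0.3599]
orientation: [-0.002, 0.996, 0.09, 0.002]
wrist_force: [-0.0, 1.1, -0.9]
finger_gap: 0.0346
```

```bash
python3 -c "
from h import *
plan(((.522,.2,.30),14,8))
t=snap('top','top5.png')
a=cv2.resize(t[130:240,140:260],None,fx=5,fy=5,interpolation=2)
cv2.imwrite('pics/c8.png',a[:,:,::-1])
"
```

```text
at [ 0.4638 -0.1298  0.3599] z-axis [ 0.004  0.004 -1.   ] yaw 10.4 gap 0.0346 F [-0.   1.1 -0.9] t 18.0
[0.0145, -0.0392, 0.0077] [-0.0, -0.0, -0.5]
[0.0148, -0.0391, 0.0077] [-0.0, -0.0, -0.5]
[0.0152, -0.039, 0.0076] [-0.0, -0.0, -0.5]
[0.0155, -0.0389, 0.0076] [-0.0, -0.0, -0.5]
[0.0158, -0.0388, 0.0076] [-0.0, -0.0, -0.5]
[0.0161, -0.0386, 0.0076] [-0.0, -0.0, -0.5]
[0.0164, -0.0385, 0.0075] [-0.0, -0.0, -0.5]
[0.0167, -0.0384, 0.0075] [-0.0, -0.0, -0.5]
--
```

View pics/c8.png

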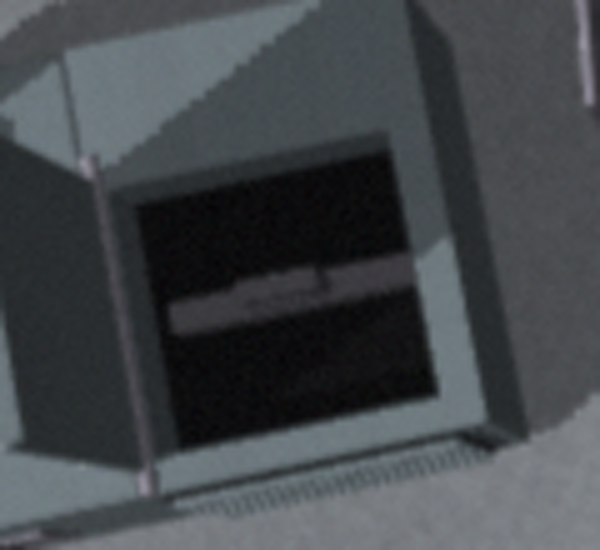

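```bash
python3 -c "
from h import *
Q=lambda x,y,z:onz('top',140+x/5,130+y/5,z).round(4)
print('tab top',Q(282,286,.116)); e=Q(172,317,.09); print('frame end',e,'centre',e+.055*np.array([.2425,-.970,0]))
# recess corners at .125
c=[Q(110,195,.125),Q(385,133,.125),Q(440,397,.125),Q(178,450,.125)]; print(c)
f=[Q(140,205,.088),Q(178,447,.088)];print('recess floor left',f)
t=cv2.imread('pics/top5.png').astype(int).sum(2)//3
for v in range(183,198): print(v,t[v,172:224:2])
"
```

```text
tab top [0.526 0.204 0.116]
frame end [0.5145 0.2595 0.09  ] centre [0.5278375 0.20615   0.09     ]
[array([0.563 , 0.2784, 0.125 ]), array([0.5931, 0.1604, 0.125 ]), array([0.4781, 0.1309, 0.125 ]), array([0.4528, 0.2421, 0.125 ])]
recess floor left [array([0.5653, 0.2776, 0.088 ]), array([0.4566, 0.2539, 0.088 ])]
183 [12 12 13 11 15 11 11 11 10 13 14 16 17 31 34 37 24 36 43 58 58 61 59 60
 63 70]
184 [16 10 11 13  8 13  8 14  9 15 16 36 32 54 58 56 32 59 61 60 62 61 61 61
 61 67]
185 [11 13 14  9 13  8 11 10 22 34 38 62 58 59 60 55 35 58 59 61 61 60 62 61
 60 63]
186 [ 8 12 10 10 12 12 10 17 43 57 59 61 58 62 62 57 35 50 58 62 59 62 60 58
 54 57]
187 [ 9  9 11  9 10 13 20 34 59 60 61 60 60 62 57 52 35 51 61 62 58 57 57 45
 40 34]
188 [ 9 13 11 16 22 31 41 53 60 62 62 56 57 51 45 42 43 54 60 55 53 42 37 26
 22 23]
189 [10 16 24 34 39 56 57 58 60 54 58 52 49 50 50 49 50 55 50 43 38 22 16 17
 15 23]
190 [ 7 32 42 56 57 60 63 58 58 46 51 55 52 50 48 55 44 40 32 27 16 12 14 14
 18 18]
191 [14 55 57 59 63 59 58 60 55 48 54 51 49 53 43 36 30 22 13 15 13 13 13 14
 14 19]
192 [12 56 58 59 61 59 61 59 58 51 50 48 40 39 28 16 16 14 11 10 12 13 12 16
 18 17]
193 [14 54 62 60 62 60 58 56 52 47 39 37 24 18 15 14 14 11 15 11 13 11 14 21
 18 16]
194 [14 44 58 60 56 55 52 42 34 29 27 13 15  6 14 12  9  9 13 10 13 13 18 18
 19 19]
195 [17 40 60 54 50 42 39 26 20 14 14 13  9 14 13 16 14 14 11  9 12 19 18 20
 18 20]
196 [10 32 44 40 32 26 16 10 13 10  7 11 14 12 13 10 10 12 10 15 15 17 18 17
 19 18]
197 [15 12 25 21 15 12 12 14 12 14 15 15 16 11 12  9  9 14 15 18 19 16 18 18
 19 17]
```

The tab is at about (.525,.204), which agrees with the recess centre (.522,.203) and the frame end. Next I go above it, then down.

Call:
carry_out --moves '[-0.2, 0.015, -0.039, 0.007, 0, 0, -0.5, -0.2, 0.015, -0.039, 0.007, 0, 0, -0.5, -0.2, 0.015, -0.039, 0.007, 0, 0, -0.5, -0.2, 0.0155, -0.039, 0.007, 0, 0, -0.5, -0.2, 0.016, -0.039, 0.007, 0, 0, -0.5]'

```text
clock: 18.68
tcp_pos: [0.5025, 0.0798, 0.3255]
orientation: [-0.002, 0.994, 0.11, 0.004]
wrist_force: [1.1, -0.3, -0.3]
finger_gap: 0.0343
```

Call:
carry_out --moves '[-0.2, 0.016, -0.039, 0.007, 0, 0, -0.5, -0.2, 0.0165, -0.038, 0.007, 0, 0, -0.5, -0.2, 0.01, -0.025, 0.007, 0, 0, -0.2, -0.2, 0, 0, 0.005, 0, 0, 0, -0.2, 0, 0, 0, 0, 0, 0]'

```text
clock: 19.3
tcp_pos: [0.5202, 0.198, 0.2981]
orientation: [-0.003, 0.992, 0.127, 0.003]
wrist_force: [-1.3, 0.1, -0.0]
finger_gap: 0.034
```

```bash
python3 -c "
from h import *
plan(((.5245,.204,.20),14,5),((.5245,.204,.13),14,5))"
```

```text
at [0.5202 0.198  0.2981] z-axis [ 0.005  0.007 -1.   ] yaw 14.6 gap 0.034 F [-1.3  0.1 -0. ] t 19.3
[0.001, -0.0008, 0.0196] [-0.1, -0.1, 0.1]
[0.001, -0.0008, 0.0196] [-0.1, -0.1, 0.1]
[0.001, -0.0009, 0.0196] [-0.1, -0.1, 0.1]
[0.0011, -0.0009, 0.0196] [-0.1, -0.1, 0.1]
[0.0011, -0.0009, 0.0196] [-0.1, -0.1, 0.1]
--
[0.0, -0.0, 0.014] [0.0, 0.0, 0.0]
[0.0, -0.0, 0.014] [0.0, 0.0, 0.0]
[0.0, -0.0, 0.014] [0.0, 0.0, 0.0]
[0.0, -0.0, 0.014] [0.0, 0.0, 0.0]
[0.0, -0.0, 0.014] [0.0, 0.0, 0.0]
--
```

Call:
carry_out --moves '[-0.2, 0.001, -0.001, 0.025, -0.1, -0.1, 0.1, -0.2, 0.001, -0.001, 0.025, -0.1, -0.1, 0.1, -0.2, 0.001, -0.001, 0.025, -0.1, -0.1, 0.1, -0.2, 0.001, -0.001, 0.025, -0.1, 0, 0.1, -0.2, 0.001, -0.001, 0.025, 0, 0, 0.1]'

```text
clock: 19.92
tcp_pos: [0.5271, 0.2001, 0.1748]
orientation: [0.0, 0.993, 0.12, 0.005]
wrist_force: [0.3, -0.5, 0.2]
finger_gap: 0.0345
```

```bash
python3 -c "
from h import *
plan(((.5245,.204,.106),14,5))"
```

```text
at [0.5271 0.2001 0.1748] z-axis [ 0.011  0.001 -1.   ] yaw 13.8 gap 0.0345 F [ 0.3 -0.5  0.2] t 19.925
[-0.0005, -0.0009, 0.0138] [0.0, -0.1, -0.0]
[-0.0004, -0.0009, 0.0138] [0.0, -0.1, -0.0]
[-0.0004, -0.0009, 0.0138] [0.0, -0.1, -0.0]
[-0.0004, -0.0009, 0.0138] [0.0, -0.1, -0.0]
[-0.0004, -0.0009, 0.0138] [0.0, -0.1, -0.0]
--
```

Call:
carry_out --moves '[-0.2, -0.0005, -0.001, 0.018, 0, -0.2, 0, -0.2, -0.0005, -0.001, 0.018, 0, -0.2, 0, -0.2, -0.0005, -0.001, 0.017, 0, -0.1, 0, -0.2, -0.0005, -0.0005, 0.01, 0, 0, 0, -0.2, 0, 0, 0.003, 0, 0, 0]'

```text
clock: 20.55
tcp_pos: [0.5248, 0.1976, 0.1073]
orientation: [0.001, 0.993, 0.117, 0.001]
wrist_force: [0.6, 0.1, 0.5]
finger_gap: 0.0344
```

```bash
python3 -c "
from h import *
plan(((.5245,.204,.106),14,2))"
```

```text
at [0.5248 0.1976 0.1073] z-axis [ 0.002 -0.002 -1.   ] yaw 13.5 gap 0.0344 F [0.6 0.1 0.5] t 20.55
[0.0006, -0.0032, 0.0007] [0.1, -0.0, -0.3]
[0.0006, -0.0032, 0.0007] [0.1, -0.0, -0.3]
--
```

Centre along the tab, then close.

Call:
carry_out --moves '[-0.2, 0.001, -0.004, 0.0005, 0, 0, -0.3, -0.2, 0, -0.002, 0.001, 0, 0, -0.2, -1, 0, 0, 0, 0, 0, 0, -1, 0, 0, 0, 0, 0, 0, -1, 0, 0, 0, 0, 0, 0]' --squeeze 40

```text
clock: 21.18
tcp_pos: [0.5267, 0.2043, 0.1082]
orientation: [0.001, 0.993, 0.122, 0.004]
wrist_force: [0.4, -0.0, -0.8]
finger_gap: 0.009
```

Call:
carry_out --moves '[-1, 0, 0, 0, 0, 0, 0, -1, 0, 0, 0, 0, 0, 0, -1, 0, 0, 0, 0, 0, 0, -1, 0, 0, 0, 0, 0, 0, -1, 0, 0, 0, 0, 0, 0]'

```text
clock: 21.8
tcp_pos: [0.5266, 0.2043, 0.1081]
orientation: [0.001, 0.993, 0.122, 0.003]
wrist_force: [0.9, -0.1, -0.4]
finger_gap: 0.0087
```

```bash
python3 -c "
from h import *
plan(((.5245,.204,.106),14,2))"
```

```text
at [0.5266 0.2043 0.1081] z-axis [ 0.007 -0.    -1.   ] yaw 14.0 gap 0.0087 F [ 0.9 -0.1 -0.4] t 21.8
[-0.0011, -0.0001, 0.001] [0.1, -0.2, -0.0]
[-0.0011, -0.0001, 0.001] [0.1, -0.2, -0.0]
--
```

The tab is gripped: gap 8.7 mm, the same reading as on the 10 mm bar, with no side load. I draw it straight up.

Call:
carry_out --moves '[-1, 0, 0, -0.008, 0, -0.2, 0, -1, 0, 0, -0.012, 0, -0.1, 0, -1, 0, 0, -0.012, 0, 0, 0, -1, 0, 0, -0.012, 0, 0, 0, -1, 0, 0, -0.012, 0, 0, 0]'

```text
clock: 22.42
tcp_pos: [0.526, 0.2042, 0.1677]
orientation: [0.001, 0.993, 0.122, 0.0]
wrist_force: [1.0, 0.5, -1.7]
finger_gap: 0.0091
```

```bash
python3 -c "
from h import *
plan(((.5266,.2043,.26),14,8))"
```

```text
at [0.526  0.2042 0.1677] z-axis [ 0.    -0.002 -1.   ] yaw 14.0 gap 0.0091 F [ 1.   0.5 -1.7] t 22.425
[0.0001, 0.0, -0.0115] [0.0, 0.0, -0.0]
[0.0001, 0.0, -0.0115] [0.0, 0.0, -0.0]
[0.0001, 0.0, -0.0115] [0.0, 0.0, -0.0]
[0.0001, 0.0, -0.0115] [0.0, 0.0, -0.0]
[0.0001, 0.0, -0.0115] [0.0, 0.0, -0.0]
[0.0001, 0.0, -0.0115] [0.0, 0.0, -0.0]
[0.0001, 0.0, -0.0115] [0.0, 0.0, -0.0]
[0.0001, 0.0, -0.0115] [0.0, 0.0, -0.0]
--
```

Call:
carry_out --moves '[-1, 0, 0, -0.015, 0, 0, 0, -1, 0, 0, -0.018, 0, 0, 0, -1, 0, 0, -0.02, 0, 0, 0, -1, 0, 0, -0.02, 0, 0, 0, -1, 0, 0, -0.015, 0, 0, 0]'

```text
clock: 23.05
tcp_pos: [0.5237, 0.2041, 0.2617]
orientation: [0.001, 0.993, 0.122, -0.001]
wrist_force: [1.0, 0.7, -1.0]
finger_gap: 0.0092
```

```bash
python3 -c "
from h import *
plan(((.526,.204,.265),14,1),((.536,-.02,.265),0,7),((.536,-.36,.265),-0.6,12))"
```

```text
at [0.5237 0.2041 0.2617] z-axis [-0.002 -0.003 -1.   ] yaw 14.0 gap 0.0092 F [ 1.   0.7 -1. ] t 23.05
[0.0022, 0.0007, -0.0033] [0.1, 0.2, 0.0]
--
[-0.0064, 0.0314, 0.0] [0.0, 0.0, 2.0]
[-0.0053, 0.0316, 0.0] [0.0, 0.0, 2.0]
[-0.0041, 0.0318, 0.0] [0.0, 0.0, 2.0]
[-0.003, 0.0319, 0.0] [0.0, 0.0, 2.0]
[-0.0019, 0.032, 0.0] [0.0, 0.0, 2.0]
[-0.0008, 0.032, 0.0] [0.0, 0.0, 2.0]
[0.0003, 0.032, 0.0] [0.0, 0.0, 2.0]
--
[0.0, 0.0283, -0.0] [-0.0, -0.0, 0.0]
[0.0, 0.0283, -0.0] [-0.0, -0.0, 0.0]
[0.0, 0.0283, -0.0] [-0.0, -0.0, 0.0]
[0.0001, 0.0283, -0.0] [-0.0, -0.0, 0.0]
[0.0001, 0.0283, -0.0] [-0.0, -0.0, 0.0]
[0.0001, 0.0283, -0.0] [-0.0, -0.0, 0.0]
[0.0001, 0.0283, -0.0] [-0.0, -0.0, 0.0]
[0.0002, 0.0283, -0.0] [-0.0, -0.0, 0.0]
[0.0002, 0.0283, -0.0] [-0.0, -0.0, 0.0]
[0.0002, 0.0283, -0.0] [-0.0, -0.0, 0.0]
[0.0002, 0.0283, -0.0] [-0.0, -0.0, 0.0]
[0.0003, 0.0283, -0.0] [-0.0, -0.0, 0.0]
--
```

Call:
carry_out --moves '[-1, -0.005, 0.02, 0, 0, 0.1, 2, -1, -0.004, 0.03, 0, 0, 0, 2, -1, -0.003, 0.032, 0, 0, 0, 2, -1, -0.002, 0.032, 0, 0, 0, 2, -1, -0.001, 0.032, 0, 0, 0, 2]'

```text
clock: 23.68
tcp_pos: [0.5305, 0.0514, 0.2629]
orientation: [0.002, 0.999, 0.032, -0.002]
wrist_force: [0.8, -0.4, 0.1]
finger_gap: 0.0088
```

Call:
carry_out --moves '[-1, 0, 0.032, 0, 0, 0, 2, -1, 0, 0.032, 0, 0, 0, 2, -1, 0, 0.03, 0, 0, 0, 0.6, -1, 0, 0.03, 0, 0, 0, 0, -1, 0, 0.03, 0, 0, 0, 0]'

```text
clock: 24.3
tcp_pos: [0.5256, -0.1121, 0.2612]
orientation: [0.002, 1.0, -0.014, -0.005]
wrist_force: [-0.2, 0.1, -0.6]
finger_gap: 0.0089
```

```bash
python3 -c "
from h import *
plan(((.536,-.28,.25),-0.6,5),((.536,-.42,.21),-0.6,5))"
```

```text
at [ 0.5256 -0.1121  0.2612] z-axis [-0.011 -0.003 -1.   ] yaw -1.6 gap 0.0089 F [-0.2  0.1 -0.6] t 24.3
[0.0031, 0.0335, 0.0023] [0.0, 0.1, -0.2]
[0.0029, 0.0335, 0.0023] [0.0, 0.1, -0.2]
[0.0028, 0.0335, 0.0023] [0.0, 0.1, -0.2]
[0.0027, 0.0335, 0.0023] [0.0, 0.1, -0.2]
[0.0026, 0.0335, 0.0023] [0.0, 0.1, -0.2]
--
[0.0003, 0.028, 0.008] [-0.0, 0.0, 0.0]
[0.0003, 0.028, 0.008] [-0.0, 0.0, 0.0]
[0.0003, 0.028, 0.008] [-0.0, 0.0, 0.0]
[0.0003, 0.028, 0.008] [-0.0, 0.0, 0.0]
[0.0003, 0.028, 0.008] [-0.0, 0.0, 0.0]
--
```

Call:
carry_out --moves '[-1, 0.003, 0.033, 0.002, 0, 0.2, -0.2, -1, 0.003, 0.033, 0.002, 0, 0.2, -0.2, -1, 0.003, 0.033, 0.002, 0, 0.1, -0.2, -1, 0.003, 0.033, 0.002, 0, 0.1, -0.2, -1, 0.003, 0.028, 0.002, 0, 0, -0.2]'

```text
clock: 24.92
tcp_pos: [0.5295, -0.2809, 0.2493]
orientation: [0.001, 1.0, -0.01, -0.004]
wrist_force: [0.5, 0.4, -0.9]
finger_gap: 0.0092
```

Call:
carry_out --moves '[-1, 0, 0.028, 0.008, 0, 0, 0, -1, 0, 0.028, 0.008, 0, 0, 0, -1, 0, 0.028, 0.008, 0, 0, 0, -1, 0, 0.02, 0.008, 0, 0, 0, -1, 0, 0.01, 0.008, 0, 0, 0]'

```text
clock: 25.55
tcp_pos: [0.521, -0.4027, 0.2059]
orientation: [-0.001, 1.0, -0.014, -0.006]
wrist_force: [-0.3, 0.4, -0.2]
finger_gap: 0.0088
```

```bash
python3 -c "
from h import *
plan(((.537,-.435,.1705),-0.6,5))
t=snap('top','top6.png'); s=snap('scene','scene6.png')
a=cv2.resize(t[180:280,400:560],None,fx=3,fy=3,interpolation=2); b=cv2.resize(s[120:260,80:240],None,fx=3,fy=3,interpolation=2)[:420]
a=cv2.copyMakeBorder(a,0,120,0,0,0); a=a[:420]; cv2.imwrite('pics/c9.png',cv2.resize(np.hstack([a,b]),(800,350))[:,:,::-1])"
```

```text
at [ 0.521  -0.4027  0.2059] z-axis [-0.012  0.002 -1.   ] yaw -1.6 gap 0.0088 F [-0.3  0.4 -0.2] t 25.55
[0.0035, 0.0064, 0.007] [-0.0, 0.1, -0.2]
[0.0034, 0.0064, 0.007] [-0.0, 0.1, -0.2]
[0.0034, 0.0064, 0.0071] [-0.0, 0.1, -0.2]
[0.0033, 0.0064, 0.0071] [-0.0, 0.1, -0.2]
[0.0033, 0.0064, 0.0071] [-0.0, 0.1, -0.2]
--
```

View pics/c9.png

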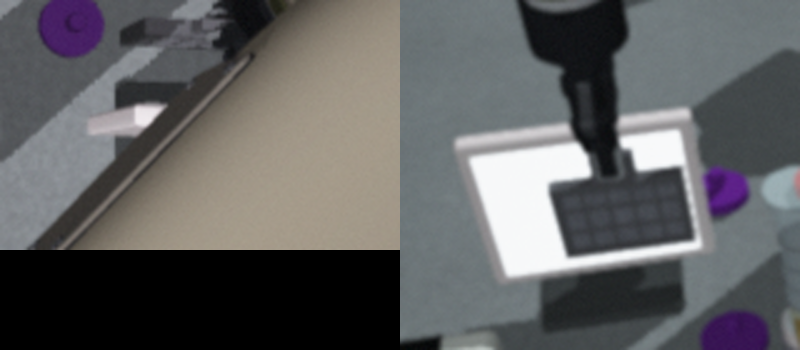

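The plate hangs upright from the fingers in front of the panel. The remaining correction is about +1.6 cm x, -3.2 cm y and -3.5 cm z.

Call:
carry_out --moves '[-1, 0.004, 0.008, 0.009, 0, 0.2, -0.2, -1, 0.004, 0.008, 0.009, 0, 0.2, -0.2, -1, 0.004, 0.007, 0.008, 0, 0.1, -0.2, -1, 0.003, 0.006, 0.005, 0, 0.1, -0.2, -1, 0.001, 0.002, 0.002, 0, 0.1, -0.2]'

```text
clock: 26.28
tcp_pos: [0.5382, -0.4328, 0.1702]
orientation: [-0.001, 1.0, -0.003, 0.0]
wrist_force: [0.8, -0.6, -0.7]
finger_gap: 0.0091
```

```bash
python3 -c "
from h import *
plan(((.537,-.435,.1705),-0.6,3))"
```

```text
at [ 0.5382 -0.4328  0.1702] z-axis [ 0.     0.003 -1.   ] yaw -0.3 gap 0.0091 F [ 0.8 -0.6 -0.7] t 26.275
[-0.0004, 0.0007, -0.0001] [-0.1, -0.0, 0.1]
[-0.0004, 0.0007, -0.0001] [-0.1, -0.0, 0.1]
[-0.0004, 0.0007, -0.0001] [-0.1, -0.0, 0.1]
--
```

Call:
carry_out --moves '[-1, -0.001, 0.002, 0, 0, 0, 0.3, -1, 0, 0, 0, 0, 0, 0, -1, 0, 0, 0, 0, 0, 0, -1, 0, 0, 0, 0, 0, 0, -1, 0, 0, 0, 0, 0, 0]'

```text
clock: 26.9
tcp_pos: [0.5372, -0.4349, 0.1712]
orientation: [-0.001, 1.0, -0.006, 0.001]
wrist_force: [-0.6, 0.2, -1.8]
finger_gap: 0.0088
```

```bash
python3 -c "
from h import *
plan(((.537,-.435,.1705),-0.6,3)); print(env.get_state()['qvel'].round(3))
s=snap('scene','scene7.png')
# expected plate corners (front face) 
m=.1705-.0555
print('exp',[proj('scene',(.544,-.435+y,m+z)).round(1).tolist() for y,z in((.055,.0375),(.055,-.0375),(-.055,-.0375),(-.055,.0375))])
b=cv2.resize(s[140:260,90:230],None,fx=3,fy=3,interpolation=2); c=cv2.resize(s[120:260,330:510],None,fx=2,fy=2,interpolation=2)
c=cv2.copyMakeBorder(c,0,80,0,0,0); cv2.imwrite('pics/c10.png',np.hstack([b,c])[:,:,::-1])"
```

```text
at [ 0.5372 -0.4349  0.1712] z-axis [ 0.001  0.002 -1.   ] yaw -0.6 gap 0.0088 F [-0.6  0.2 -1.8] t 26.9
[-0.0001, 0.0001, 0.0002] [-0.0, -0.0, -0.0]
[-0.0001, 0.0001, 0.0002] [-0.0, -0.0, -0.0]
[-0.0001, 0.0001, 0.0002] [-0.0, -0.0, -0.0]
--
[-0.001 -0.002  0.     0.002  0.     0.001]
exp [[178.9, 208.4], [184.7, 234.7], [132.7, 242.9], [124.5, 216.6]]
```

View pics/c10.png

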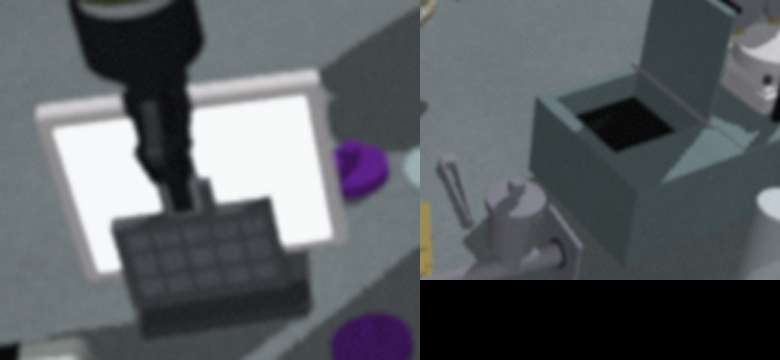

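```bash
python3 -c "
from h import *
def x(q):
    a,b,c,d=[np.array([*p,1.]) for p in q]; r=np.cross(np.cross(a,c),np.cross(b,d)); return r[:2]/r[2]
print('panel obs',x([(191,174),(110,183),(123,228),(198,218)]),'exp',proj('scene',(.456,-.434,.115)))
o=x([(180.7,206.7),(127.3,214.7),(136,242.3),(187,234)]); o-=.33
print('plate obs',o,'exp',proj('scene',(.5442,-.4349,.1157)), 'dy10',proj('scene',(.5442,-.4249,.1157)),'dz10',proj('scene',(.5442,-.4349,.1257)))"
```

```text
panel obs [156.41839596 201.46186203] exp [156.09250377 200.52319839]
plate obs [157.80749762 224.33924127] exp [155.47083343 225.70182703] dy10 [160.29874203 224.95840526] dz10 [154.53226197 222.17451893]
```

The scene view puts the plate about 4 mm towards +y and slightly high relative to the panel. One small trim, then hold.

Call:
carry_out --moves '[-1, 0.001, 0.002, 0.001, 0, 0, 0, -1, 0, 0.002, 0.001, 0, 0, 0, -1, 0, 0, 0, 0, 0, 0, -1, 0, 0, 0, 0, 0, 0, -1, 0, 0, 0, 0, 0, 0]'

```text
clock: 27.58
tcp_pos: [0.5383, -0.4392, 0.1689]
orientation: [-0.001, 1.0, -0.006, 0.001]
wrist_force: [-0.0, -0.5, -1.1]
finger_gap: 0.009
```

Call:
carry_out --moves '[-1, 0, 0, 0, 0, 0, 0, -1, 0, 0, 0, 0, 0, 0, -1, 0, 0, 0, 0, 0, 0, -1, 0, 0, 0, 0, 0, 0, -1, 0, 0, 0, 0, 0, 0]'

```text
clock: 28.2
tcp_pos: [0.5383, -0.4391, 0.1691]
orientation: [-0.001, 1.0, -0.005, 0.001]
wrist_force: [-0.2, -0.0, -1.4]
finger_gap: 0.0092
```

```bash
python3 -c "
from h import *
plan(((.537,-.439,.169),-0.6,1)); print(env.get_state()['qvel'].round(3)); print(env.hand_in())"
```

```text
at [ 0.5383 -0.4391  0.1691] z-axis [ 0.001  0.002 -1.   ] yaw -0.6 gap 0.0092 F [-0.2 -0.  -1.4] t 28.2
[-0.0013, -0.0001, 0.0] [-0.1, -0.1, -0.0]
--
[-0.    -0.001  0.     0.001 -0.001  0.001]
the job is handed in; nothing more can be done
None
```

The job is done and handed in at 28.2 s. The steel lid is on the open station, the flap is up, and the filter plate is out and held in front of the lit panel.

- **Lid:** The first try caught the rim, with about 10 N of push. I raised the lid a few millimetres, shifted it 4 mm and tried again. It then seated at the expected height (0.1638 m against about 0.1645 m). Both views showed it level with no membrane visible, and the final scene view still shows it on the station.
- **Flap:** Swung up to about 1.57 rad by the arm's own measurement, and still upright in the last picture.
- **Plate:** Drawn straight up without side load and held by its tab. It is about 8 cm from the panel face and square to it within about 1°. The arm is still, and the wrist force shows only the plate's weight.
- **Disagreement:** The last scene picture put the plate about 4 mm to one side of the arm-based estimate and slightly high. I trimmed 4 mm sideways, 2 mm down and 1 mm away from the panel. I took no picture after that, so centring and distance are good to a few millimetres.
- **Bystanders:** The arm passed clear of them and I saw none moved, but I did not check each one at the end.

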